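# Put the squeegee in the blade press

## Task

Put the squeegee away in the blade press with gentle fingertip pushes: nothing is gripped, and the squeegee stays flat on the table. Press the long lever all the way down until its spring catch snaps over the arm, then let go: the catch keeps the heavy flap raised. Push the squeegee, blade first, in under the middle of the flap until the blade is fully home and square against the back stop, then press the catch's tab down so that the flap comes down on the blade and the lever swings back up; do not disturb the other things on the table.

Things in the scene. Friction and masses are not known exactly. Their poses are not given: they have to be found in the camera images.
- press: Grey bench press screwed to the table (does not move). Origin on the table top, +x to its back, +y to its left, z up. The mouth faces -x: base plate 250 mm wide (y), 4.5 mm thick, front edge at x = 10 mm with a small ramp before it; back stop bar along y, front face at x = 30 mm, y -100 to 100, top z = 18 mm. The flap is hinged along y at x = 66, z = 26 mm and reaches forward to x = 10 mm; the lever stands at its right, y = -150 mm.
- flap (a joint): Heavy steel flap (1.4 kg, 200 mm wide), rad upward. 0 = shut and empty: its clamping bar (10 mm rod under the front edge, x = 17 mm) is 7 mm above the table and bars the mouth. About 0.57 when the lever is caught: bar 36 mm above the table. About 0.13 when resting on the squeegee's blade. It falls shut by its weight, damped, in under 1 s.
- lever (a joint): Lever, rad downward: a 10 mm steel bar in the upright plane y = -150 mm of the press, pivot at x = -5, z = 40 mm; its short end (42 mm) has a roller under the flap's lug, its long end points to -x. 0 = at rest, long end raised by 0.42 rad; 0.50 = held by the catch; 0.56 = lower stop. A light spring returns it. Pressing at the pad takes 4 to 8 N, most as the arm rides over the catch.
- lever_pad (a point): Middle of the top of the black ribbed pad on the lever's long end; pad 46 mm along the lever, 32 mm wide. In the press frame at rest about (-159, -150, 117) mm, caught (-177, -150, 33), lower stop z = 23: it swings forward (-x) 18 mm as it goes down. Press it to the lower stop.
- catch (a joint): Spring catch that hooks over the lever arm from outside, rad outward. Pivot along x at (-105, -150, 12) mm in the press frame. 0 = sprung in. The descending arm pushes it out to about 0.35 and it snaps back over the arm when the lever passes 0.52. Pressed out beyond about 0.35 by its tab it frees the lever; stop at 0.6.
- catch_tab (a point): Middle of the top of the catch's tab, a flat plate 34 mm (press x) by 48 mm (press y) sticking out to the right, at (-105, -202, 54) mm in the press frame. Pressed straight down with 1 to 4 N; at 0.35 rad it is 20 mm lower, at 0.6 rad 37 mm lower. It springs back.
- squeegee: Wooden hand squeegee, 73 x 190 x 24 mm, about 0.2 kg, lying flat and loose on the table in front of the mouth. Origin under the middle of its outline; +x towards the blade, y along its 190 mm length. Wooden stock x -36 to 8 mm, z 0 to 24 mm; blade x 8 to 36 mm, y -93 to 93, z 6 to 14 mm. Its long wooden back at x = -36, rounded off towards the top, is the face to push, low down.
- blade_edge (a point): Middle of the squeegee's blade edge: squeegee frame (36, 0, 10) mm. Fully home it is at x = 30 mm in the press frame.
- ink_jar_a: Bystander: black ink jar, 64 mm across, 72 mm high, right of the press. Origin under its centre.
- ink_jar_b: Bystander: black ink jar with yellow lid, 62 mm across, 70 mm high, farther right. Origin under its centre.
- ink_jar_c: Bystander: white ink jar, 58 mm across, 62 mm high, left of the press. Origin under its centre.
- pin_case: Bystander: flat grey case, 82 x 110 x 29 mm, far left. Origin under its centre.
- blow_gun: Bystander: red-handled air gun lying on its side, 101 x 225 x 21 mm, front left. Origin under its middle.

How it is judged:
By the outcome, as a careful person would: the job done as asked, in the order asked, and still so for the second after the job is handed in, with the robot touching nothing.
It also fails if it takes over 61 s, if anything falls off the work surface, if the arm or the gripper's body presses on something with over 40 N, if the wrist force passes 120 N, or if a joint passes its speed limit or range.

## Robot

A 7-joint arm with a two-finger parallel gripper is mounted at the origin on a cart in front of the work surface, level with it; the furniture and walls round the work are solid. World frame = base frame: x ahead of the robot, y to its left, z up, the work surface at z = 0. Lengths are in m, angles in rad, forces in N, time in s.
With the tool pointing down it reaches from about 0.4 to 0.875 m from the base axis. Payload 19.3 kg.
Tool frame: the origin (TCP) lies at the very end of the fingers, on their centre line; the grasp point (between the pads) lies 19 mm behind it; z points along the fingers, y is the direction in which the jaws open and shut (so a half turn about z gives the same grasp; the last joint's range is limited). The gripper opens to 85 mm and grips with 20 to 120 N. Pads are 22 mm wide; open, the fingers measure 114 mm over their backs; the gripper's body (76 mm by 85 mm) begins 54 mm behind the grasp point. The pads swing forward as they close: fully open they stand 13 mm farther back than shut.
Start: joints at [1.228, 0.521, -0.036, 1.599, 0.021, 1.021, -0.113], TCP at [0.168, -0.602, 0.231] pointing down, gripper open.
Joint ranges: [-2.91, 2.91], [-0.3, 2.13], [-1.5, 1.42], [0.17, 2.43], [-1.26, 4.41], [0.16, 1.93], [-2.52, 2.52]. Speed limits (rad/s): [1.89, 1.89, 2.39, 2.39, 3.01, 3.01, 3.01].

## Interface

Orientations are given as [roll, pitch, yaw] about the fixed x, y, z axes, in that order (R = Rz(yaw) Ry(pitch) Rx(roll)).
In Python, from station import robot gives the robot as it stands.
- The arm moves only by the tool jog_arm, never from a script. Its arguments are lists of equal length, an entry for each row: "delta_pos": the shift along the tool's x, y, z in m, a list of three; "spin": the turn about the tool's z in degrees; "hand": the gripper command: -1 is shut, 1 is fully open, values between are in proportion. In form: {"delta_pos": [[x, y, z], ...], "spin": [spin, ...], "hand": [hand, ...]}. A call has 1 to 12 rows; each row is the pose to reach, as a shift and turn from the pose commanded when the call began, along the tool's axes at that moment; what a row does not reach only later rows make up. A row lasts 1/8 s, in which the tool goes at most 62.5 mm and 10.7 degrees, less where a joint would pass 70% of its speed; a pose out of reach is approached as far as the arm can. A call with a gripper value outside its range is refused whole. The fingers move at their own pace and stop on an object; "squeeze" is the grip in N (left out, the last holds). Time passes only in rows, so rows that repeat a pose let the fingers close. It gives the time, the measured TCP pose, the force and the opening at its end, in the units of the state.
- robot.observe(): the state, without advancing time (a new reading comes with each control period).
- robot.capture(name): name is "scene" or "top" or "wrist"; returns the picture (384x512x3 uint8, red, green, blue); there is no depth.
- robot.camera_model(name): a dict with "intrinsics" (3x3 intrinsics, pixels), "eye" and "orientation" of the camera in the world. Camera axes: x right, y down, z forward; pixel columns grow to the right and rows downward; lengths in m; the calibration is good to about 2 mm. A picture is of the moment at which its call begins: read the wrist's pose just before it. camera_model takes no time and is no camera call; for the wrist camera it gives the pose at the moment of the call.
- robot.finish_job(): hands the job in, once; it reports no verdict.
The state is a dict: "time_s": time; "joint_pos": joint angles; "joint_velocities": joint speeds; "joint_torque": joint torques, N m; "ee_pos": TCP position; "tool_rot": TCP orientation; "force": force on the tool from outside, world axes, zero at the start; "ft_torque": the same for the moment, N m; "grip_width": opening from 0.0 (shut) to 1.0 (fully open).
Only numpy, scipy, OpenCV 4.12 (cv2) and the standard library are available. Lean on these libraries where they do the work, as an engineer would, in place of code of your own. Each camera call takes 0.05 s, during which the arm holds its last target.

## Working session

There is one attempt and no reset: what is moved stays moved. The work goes in short steps, Python scripts to look and compute and a tool call to move; the robot and the scene stay as the last step left them, time stands still between calls to the robot, and variables do not carry over. Pictures are saved under pics/ and viewed, and the job is handed in when it is done.

Besides the shell and the picture viewer there is one more tool, called after "Request:" as a command line: name --pt "numbers of a row" for each row, then --argument value for the rest. jog_arm: Moves the arm, as the interface text tells. Its arguments: {"type":"object","properties":{"delta_pos":{"type":"array"},"spin":{"type":"array"},"hand":{"type":"array"},"squeeze":{"type":"number"}},"required":["delta_pos","spin","hand"]}

```bash
mkdir -p pics; ls; python3 - <<'E'
from station import robot
import cv2, numpy as np
o=robot.observe()
for k,v in o.items(): print(k,np.round(v,4).tolist())
for n in ["scene","top","wrist"]:
    m=robot.camera_model(n)
    print(n,{k:np.round(v,4).tolist() for k,v in m.items()})
    cv2.imwrite(f"pics/{n}0.png",cv2.cvtColor(robot.capture(n),cv2.COLOR_RGB2BGR))
E
```

```text
pics
time_s 0.0
joint_pos [1.2278, 0.522, -0.0363, 1.6, 0.0212, 1.0211, -0.1128]
joint_velocities [-0.0013, -0.0008, -0.0014, 0.0003, -0.0003, 0.0006, -0.001]
joint_torque [-0.0001, -92.7115, 1.9801, -36.9942, 0.0177, 0.008, 0.0]
ee_pos [0.1683, -0.6016, 0.2307]
tool_rot [-3.1405, 0.0001, 0.2727]
force [0.8063, -0.2433, -0.2816]
ft_torque [0.0035, -0.03, -0.0179]
grip_width 1.0046
scene {'intrinsics': [[479.5368, 0.0, 258.4059], [0.0, 479.5368, 195.4177], [0.0, 0.0, 1.0]], 'eye': [-0.2434, 1.0126, 1.204], 'orientation': [-2.2836, 0.0194, -2.4769]}
top {'intrinsics': [[432.4404, 0.0, 255.8189], [0.0, 432.4404, 192.4323], [0.0, 0.0, 1.0]], 'eye': [0.3068, 0.022, 1.3373], 'orientation': [-2.9401, -0.0044, -1.6074]}
wrist {'intrinsics': [[344.035, 0.0, 258.007], [0.0, 344.035, 188.3856], [0.0, 0.0, 1.0]], 'eye': [0.2394, -0.5812, 0.3744], 'orientation': [2.8478, 0.0015, -1.2983]}
```

View pics/scene0.png

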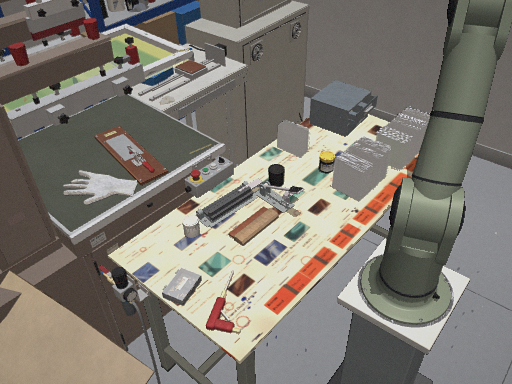

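View pics/top0.png

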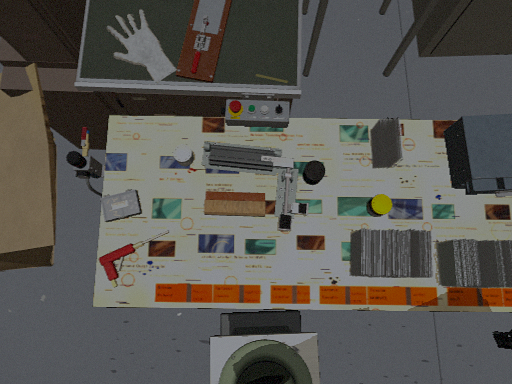

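View pics/wrist0.png

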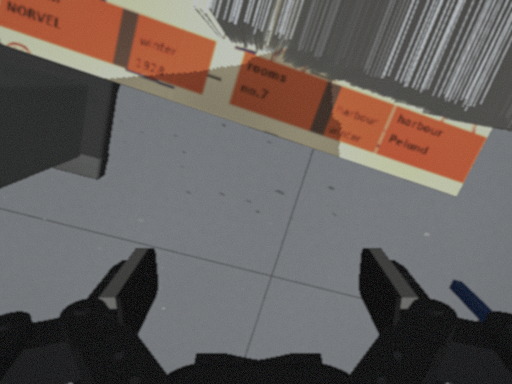

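The top view shows the press at about px (245,156), with the lever and pad at (286,170–228). The squeegee is at (235,204) and the black jar at (314,172). I'll zoom in on both views.

```bash
cat > h.py <<'E'
import numpy as np, cv2
from scipy.spatial.transform import Rotation as R
from station import robot
def ray(n,uv,m=None):
    m=m or robot.camera_model(n)
    K=np.array(m["intrinsics"]);d=np.linalg.solve(K,[uv[0],uv[1],1.])
    M=R.from_euler('xyz',m["orientation"]).as_matrix()
    return np.array(m["eye"]),M@d
def onz(n,uv,z,m=None):
    e,d=ray(n,uv,m); return e+d*(z-e[2])/d[2]
def proj(n,p,m=None):
    m=m or robot.camera_model(n)
    M=R.from_euler('xyz',m["orientation"]).as_matrix()
    c=(np.atleast_2d(p)-np.array(m["eye"]))@M
    q=c@np.array(m["intrinsics"]).T
    return q[:,:2]/q[:,2:]
E
python3 - <<'E'
import cv2
a=cv2.imread('pics/top0.png')[130:245,190:340]; cv2.imwrite('pics/top0z.png',cv2.resize(a,None,fx=5.2,fy=5.2,interpolation=cv2.INTER_CUBIC))
a=cv2.imread('pics/scene0.png')[140:250,170:310]; cv2.imwrite('pics/scene0z.png',cv2.resize(a,None,fx=5.4,fy=5.4,interpolation=cv2.INTER_CUBIC))
E
```

```text
(no output)
```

View pics/top0z.png

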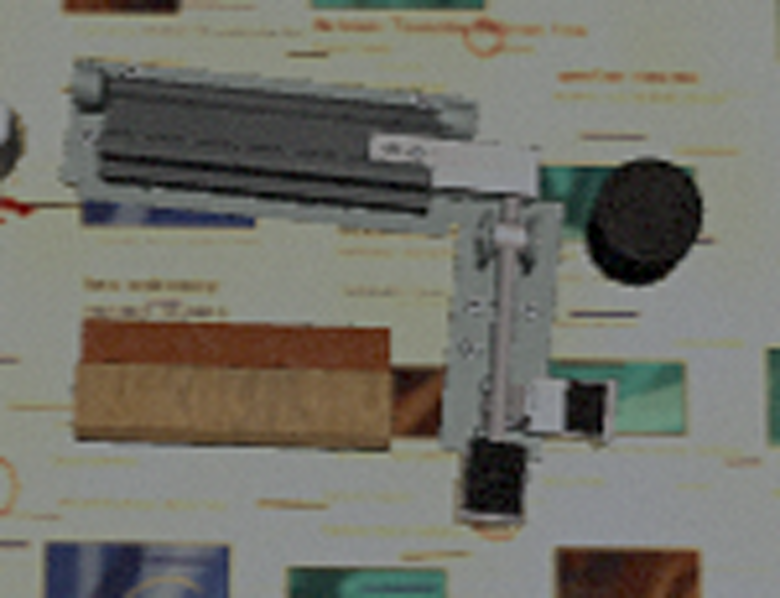

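View pics/scene0z.png

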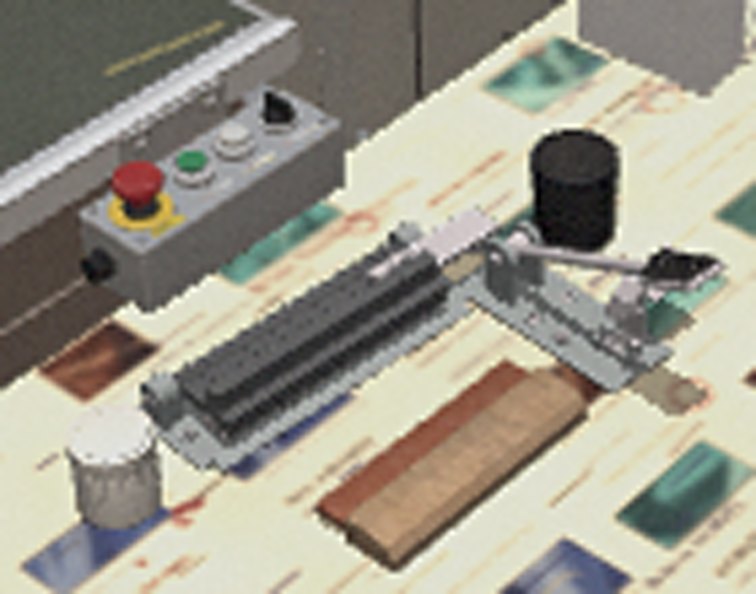

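```bash
python3 - <<'E'
from h import *
def zt(x,y): return (190+(x+.5)/5.2-.5,130+(y+.5)/5.2-.5)
def zs(x,y): return (170+(x+.5)/5.4-.5,140+(y+.5)/5.4-.5)
def P(name,uv,z,n="top"): 
    p=onz(n,uv,z); print(name,np.round(p*1000,1)); return p
pad=P("pad",zt(494,477),.117); tab=P("tab",zt(568,406),.054)
P("pad s",zs(682,266),.117)
P("plate FL",zt(65,185),.0045);P("plate FR",zt(445,232),.0045)
P("flapFL",zt(100,180),.02);P("flapFR",zt(428,213),.02)
a=P("sq stock back L",zt(75,440),.0);b=P("sq back R",zt(390,450),.0)
P("sq blade L",zt(82,320),.014);P("sq blade R",zt(389,327),.014)
P("sq L",zt(75,362),.024);P("sq R",zt(390,367),.024)
P("sq bladeL s",zs(318,510),.014,"scene");P("sq bladeR s",zs(508,360),.014,"scene")
P("sq back low L s",zs(395,570),0,"scene");P("sq back low R s",zs(585,408),0.012,"scene")
P("jar a top",zt(648,208),.072)
# press yaw from pad->tab: press frame rest pad(-159,-150), tab(-105,-202)
v=(tab-pad)[:2]; w=np.array([54,-52]); print(np.linalg.norm(v)*1000,np.linalg.norm(w),np.degrees(np.arctan2(v[1],v[0])-np.arctan2(w[1],w[0])))
E
```

```text
pad [469.1 -71.1 117. ]
tab [ 517.2 -120.8   54. ]
pad s [ 562.2 -108.4  117. ]
plate FL [673.4 174.    4.5]
plate FR [635.5 -57.3   4.5]
flapFL [671.5 151.   20. ]
flapFR [643.8 -46.7  20. ]
sq stock back L [516.  170.3   0. ]
sq back R [503.2 -18.5   0. ]
sq blade L [586.5 163.7  14. ]
sq blade R [575.7 -20.5  14. ]
sq L [559.1 167.1  24. ]
sq R [549.4 -19.8  24. ]
sq bladeL s [580.8 167.1  14. ]
sq bladeR s [570.7 -20.3  14. ]
sq back low L s [516.4 168.1   0. ]
sq back low R s [501.4 -15.1  12. ]
jar a top [ 629.  -171.8   72. ]
69.17741317010115 74.96665925596525 -1.972379978230866
```

The top view gives flap width 199.6 mm against the stated 200 mm. The press origin is near (0.649, 0.053) with yaw about -9°. The squeegee is about 4 mm off centre and 5° askew. Next I'll move high to a viewing pose with the wrist camera and shut the fingers on the way.

```bash
cat >> h.py <<'E'
def togo(target,yawdeg=None,cmd=None):
    """world target -> tool delta + spin, from the pose held now"""
    o=robot.observe(); p=np.array(o["ee_pos"]); M=R.from_euler('xyz',o["tool_rot"]).as_matrix()
    d=M.T@(np.array(target)-p)
    y=np.degrees(o["tool_rot"][2]); 
    s=None if yawdeg is None else -(yawdeg-y)
    print("now",np.round(p,4),"yaw",round(y,2),"-> delta",np.round(d,4),"spin",s if s is None else round(s,2)); return d
E
python3 - <<'E'
from h import *
togo([0.168,-0.602,0.33],-9); togo([.45,-.05,.31],-9)
# height of rack: top of scene picks?
print(proj("top",[[.168,-.602,.2],[.38,-.2,.3],[.45,-.05,.3]]))
E
```

```text
now [ 0.1683 -0.6017  0.2309] yaw 15.63 -> delta [-0.0004  0.0002 -0.0991] spin 24.63
now [ 0.1683 -0.6017  0.2309] yaw 15.63 -> delta [ 0.4199 -0.4554 -0.0788] spin 24.63
[[502.40021669 327.5494704 ]
 [345.62606863 246.08029351]
 [281.52872926 219.27774753]]
```

Request:
jog_arm --pt "0 0 -0.05" --pt "0 0 -0.1" --pt "0.03 -0.03 -0.12" --pt "0.07 -0.07 -0.12" --pt "0.11 -0.115 -0.12" --pt "0.15 -0.16 -0.12" --pt "0.19 -0.205 -0.12" --pt "0.23 -0.25 -0.12" --pt "0.27 -0.295 -0.12" --pt "0.31 -0.34 -0.11" --pt "0.35 -0.38 -0.1" --pt "0.38 -0.415 -0.09" --spin '[0,0,3,6,9,12,15,18,21,23,24.6,24.6]' --hand '[1,1,1,1,0,0,-1,-1,-1,-1,-1,-1]'

```text
time_s: 1.65
ee_pos: [0.4232, -0.0978, 0.3211]
tool_rot: [-3.141, -0.0, -0.156]
force: [0.7, -0.9, 0.5]
grip_width: 0.0
```

Request:
jog_arm --pt "0.0 -0.054 0.01" --pt "0.0 -0.054 0.01" --pt "0.0 -0.054 0.01" --spin '[0,0,0]' --hand '[-1,-1,-1]'

```text
time_s: 2.02
ee_pos: [0.4308, -0.0469, 0.3112]
tool_rot: [3.141, 0.0, -0.157]
force: [0.3, 0.2, 0.0]
grip_width: 0.002
```

```bash
python3 - <<'E'
from h import *
togo([.45,-.05,.31],-9)
np.save('wm1.npy',robot.camera_model("wrist"),allow_pickle=True)
im=robot.capture("wrist"); cv2.imwrite("pics/wrist1.png",cv2.cvtColor(im,cv2.COLOR_RGB2BGR))
cv2.imwrite("pics/wrist1z.png",cv2.resize(cv2.cvtColor(im,cv2.COLOR_RGB2BGR),None,fx=1.5625,fy=1.5625,interpolation=cv2.INTER_CUBIC))
o=robot.observe(); print(o["time_s"],o["force"],o["grip_width"],o["joint_pos"])
E
```

```text
now [ 0.4308 -0.0469  0.3112] yaw -8.97 -> delta [0.0194 0.0001 0.0012] spin 0.03
2.075 [-0.00420426 -0.7570063   0.38638025] 0.0007182678390826298 [ 0.36546611  0.14084535 -0.43693975  1.94846088  0.06824497  1.06647418
 -1.82900434]
```

View pics/wrist1z.png

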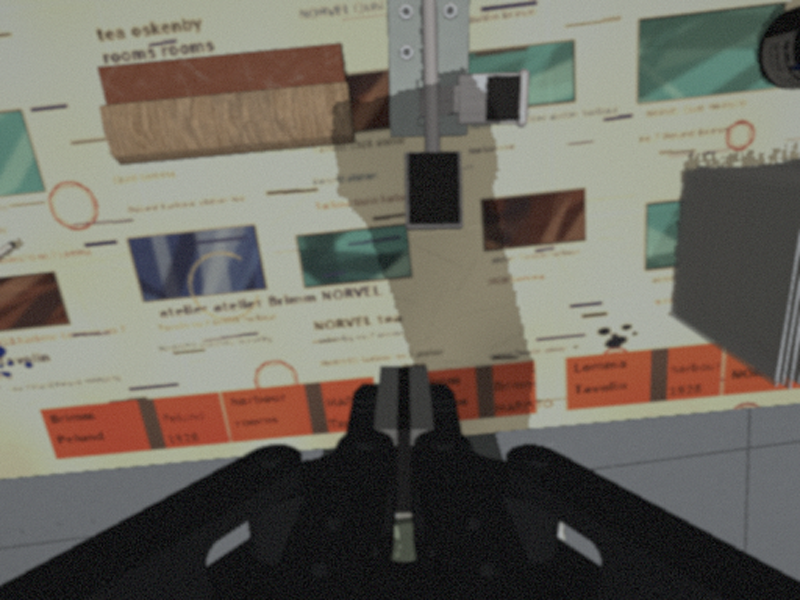

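The wrist view shows the pad at zoomed px (434,190), the tab at (492,98) and the squeegee on the left. The press is cut off above, so I'll move forward 150 mm and look again.

Request:
jog_arm --pt "0.05 -0.01 0.0" --pt "0.1 -0.025 0.0" --pt "0.15 -0.04 0.0" --pt "0.15 -0.04 0.0" --pt "0.15 -0.04 0.0" --spin '[0,0,0,0,0]' --hand '[-1,-1,-1,-1,-1]'

```text
time_s: 2.7
ee_pos: [0.5848, -0.0314, 0.311]
tool_rot: [3.141, 0.001, -0.158]
force: [0.4, -0.7, -0.2]
grip_width: 0.004
```

```bash
python3 - <<'E'
from h import *
np.save('wm2.npy',robot.camera_model("wrist"),allow_pickle=True)
im=robot.capture("wrist"); cv2.imwrite("pics/wrist2.png",cv2.cvtColor(im,cv2.COLOR_RGB2BGR))
cv2.imwrite("pics/wrist2z.png",cv2.resize(cv2.cvtColor(im,cv2.COLOR_RGB2BGR),None,fx=1.5625,fy=1.5625,interpolation=cv2.INTER_CUBIC))
o=robot.observe(); print(o["time_s"],o["ee_pos"],o["force"])
m1=np.load('wm1.npy',allow_pickle=True).item()
z=lambda x,y:((x+.5)/1.5625-.5,(y+.5)/1.5625-.5)
print("pad",onz("wrist",z(433,190),.117,m1)); print("tab",onz("wrist",z(492,98),.054,m1))
print("padcorners",[np.round(onz("wrist",z(*c),.117,m1),4) for c in [(405,152),(459,152),(462,227),(405,226)]])
E
```

```text
2.75 [ 0.58464495 -0.03140041  0.31142959] [-0.4169135  -0.15853449  0.59392493]
pad [ 0.4667652  -0.07025168  0.117     ]
tab [ 0.51645009 -0.12240171  0.054     ]
padcorners [array([ 0.492 , -0.0566,  0.117 ]), array([ 0.4869, -0.0891,  0.117 ]), array([ 0.441 , -0.0851,  0.117 ]), array([ 0.4473, -0.0496,  0.117 ])]
```

View pics/wrist2z.png

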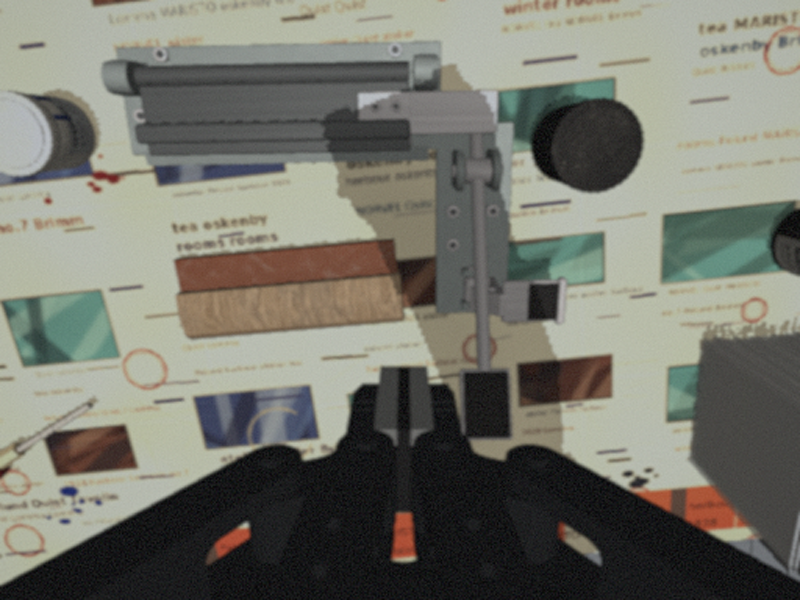

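```bash
python3 - <<'E'
from h import *
m=np.load('wm2.npy',allow_pickle=True).item()
z=lambda x,y:((x+.5)/1.5625-.5,(y+.5)/1.5625-.5)
W=lambda x,y,h:onz("wrist",z(x,y),h,m)*1000
def L(n,a,b,h):
    p,q=W(*a,h),W(*b,h); v=p-q; print(n,np.round(p,1),np.round(q,1),"len",round(np.hypot(*v[:2]),1),"yaw",round(np.degrees(np.arctan2(-v[0],v[1])),2)); return p,q
L("plate back",(150,46),(441,42),4.5)
L("flap front",(137,143),(410,150),18)
L("flap ridge",(137,122),(408,119),22)
L("plate front",(150,166),(410,162),2)
L("sq back top",(182,338),(403,319),5)
L("sq blade",(176,260),(395,240),14)
L("sq joint",(180,294),(400,274),24)
for n,p,h in [("pad",(487,404),117),("tab",(530,300),54),("tab in",(503,300),54),("tab out",(563,301),54),("lug",(480,115),35),("pivot",(478,168),45)]: print(n,np.round(W(*p,h/1000. if h>1 else h),1))
E
python3 - <<'E'
import cv2
a=cv2.imread('pics/wrist2.png')[20:215,60:370]; cv2.imwrite('pics/wrist2c.png',cv2.resize(a,None,fx=2.58,fy=2.58,interpolation=cv2.INTER_CUBIC))
E
```

```text
plate back [ -174.3 -1681.   4500. ] [ 116.8  304.5 4500. ] len 2006.7 yaw 171.66
flap front [ -317.5 -8370.4 18000. ] [ 1243.2    68.7 18000. ] len 8582.2 yaw 169.52
flap ridge [ -1284.4 -10037.8  22000. ] [  237.    194.5 22000. ] len 10344.8 yaw 171.54
plate front [ 637.5 -758.5 2000. ] [ 741.4  -37.6 2000. ] len 728.4 yaw 171.8
sq back top [ 2110.3 -2306.8  5000. ] [2245.2 -300.7 5000. ] len 2010.6 yaw 176.15
sq blade [ 2870.7 -6348.6 14000. ] [ 3244.3  -677.  14000. ] len 5683.9 yaw 176.23
sq joint [  6077.4 -11268.2  24000. ] [ 6728.4 -1174.6 24000. ] len 10114.5 yaw 176.31
pad [468.5 -71.2 117. ]
tab [ 517.9 -120.    54. ]
tab in [521.2 -99.2  54. ]
tab out [ 513.  -145.4   54. ]
lug [ 660.4 -100.1   35. ]
pivot [623.4 -92.9  45. ]
```

View pics/wrist2c.png

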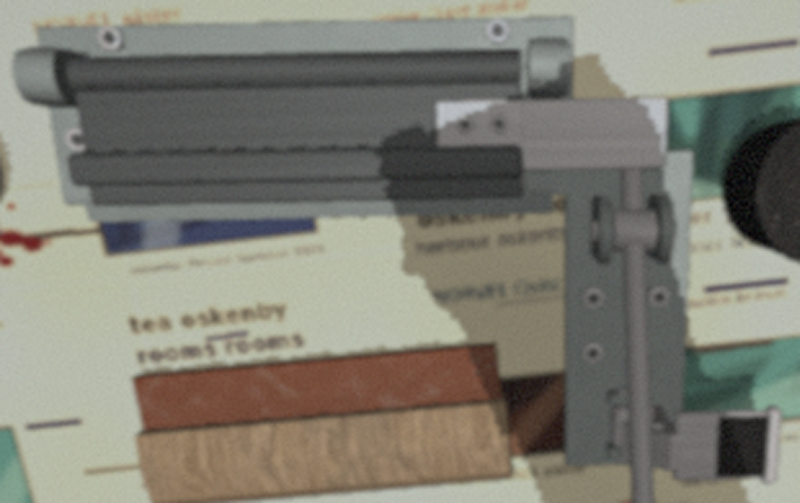

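```bash
python3 - <<'E'
from h import *
m=np.load('wm2.npy',allow_pickle=True).item()
z=lambda x,y:(60+(x+.5)/2.58-.5,20+(y+.5)/2.58-.5)
W=lambda x,y,h:onz("wrist",z(x,y),h/1000,m)*1000
def L(n,a,b,h):
    p,q=W(*a,h),W(*b,h); v=p-q; print(n,np.round(p,1),np.round(q,1),"mid",np.round((p+q)/2,1)[:2],"len",round(np.hypot(*v[:2]),1),"yaw",round(-np.degrees(np.arctan2(v[0],v[1])),2)); return p,q
L("plate back",(36,26),(573,17),4.5)
L("flap edge low",(92,204),(523,196),15)
L("flap edge mid",(72,184),(522,180),24)
L("flap ridge",(72,153),(522,148),30)
L("hinge rod",(70,72),(520,68),26)
L("plate front",(90,218),(565,210),2)
L("sq back bot",(150,505),(512,473),5)
L("sq blade",(135,378),(494,345),14)
L("sq joint",(140,433),(502,403),24)
print("tab in/out",W(683,415,54),W(680,480,54),W(780,410,54),W(775,482,54))
c,s=np.cos(np.radians(-8.9)),np.sin(np.radians(-8.9));M=np.array([[c,-s],[s,c]])
for n,w,p in [("pad",(467.5,-70.9),(-159,-150)),("flap low",None,None)]:
    if w: print(n,np.array(w)-M@p)
E
```

```text
plate back [754.1 166.4   4.5] [718.5 -80.7   4.5] mid [736.3  42.9] len 249.6 yaw -8.18
flap edge low [672.2 159.4  15. ] [643.3 -45.4  15. ] mid [657.8  57. ] len 206.8 yaw -8.03
flap edge mid [682.1 161.8  24. ] [650.8 -46.   24. ] mid [666.5  57.9] len 210.1 yaw -8.57
flap ridge [694.9 154.9  30. ] [664.7 -48.1  30. ] mid [679.8  53.4] len 205.2 yaw -8.45
hinge rod [728.8 147.2  26. ] [698.7 -52.5  26. ] mid [713.7  47.4] len 202.0 yaw -8.59
plate front [666.3 168.3   2. ] [633. -65.   2.] mid [649.6  51.7] len 235.6 yaw -8.12
sq back bot [514.9 179.2   5. ] [502.1 -17.6   5. ] mid [508.5  80.8] len 197.2 yaw -3.71
sq blade [586.  163.3  14. ] [574.  -19.8  14. ] mid [580.   71.7] len 183.6 yaw -3.73
sq joint [559.5 164.1  24. ] [546.2 -19.5  24. ] mid [552.9  72.3] len 184.1 yaw -4.16
tab in/out [ 534.89326305 -103.88371725   54.        ] [502.92586852 -99.16657687  54.        ] [ 530.17392918 -148.91679282   54.        ] [ 494.74893436 -144.02170137   54.        ]
pad [647.7921766   52.69502844]
```

```bash
cat >> h.py <<'E'
PO=np.array([.6485,.0555]); PY=np.radians(-8.4)
PM=np.array([[np.cos(PY),-np.sin(PY)],[np.sin(PY),np.cos(PY)]])
def pw(x,y,z): # press mm -> world m
    return np.r_[PO+PM@(np.array([x,y])/1000),z/1000]
def wp(p): return np.r_[PM.T@(np.array(p[:2])-PO),p[2]]*1000
E
python3 - <<'E'
from h import *
print(pw(-159,-150,117)); togo(pw(-163,-150,135),-8.4)
E
```

```text
[ 0.46929324 -0.06966365  0.117     ]
now [ 0.5846 -0.0314  0.3114] yaw -9.04 -> delta [-0.1119  0.0559  0.1765] spin -0.64
```

Request:
jog_arm --pt "-0.045 0.022 0.03" --pt "-0.09 0.044 0.07" --pt "-0.112 0.056 0.12" --pt "-0.112 0.056 0.16" --pt "-0.112 0.056 0.176" --pt "-0.112 0.056 0.176" --spin '[-0.6,-0.6,-0.6,-0.6,-0.6,-0.6]' --hand '[-1,-1,-1,-1,-1,-1]'

```text
time_s: 3.5
ee_pos: [0.466, -0.0683, 0.1355]
tool_rot: [3.142, 0.0, -0.146]
force: [-0.3, -0.8, 0.2]
grip_width: 0.006
```

```bash
python3 - <<'E'
from h import *
o=robot.observe(); print(o["time_s"],wp(o["ee_pos"]),o["force"],np.degrees(o["tool_rot"]))
cv2.imwrite("pics/wrist3.png",cv2.cvtColor(robot.capture("wrist"),cv2.COLOR_RGB2BGR))
E
```

```text
3.5 [-162.47225088 -149.13991195  135.54588935] [-0.27329413 -0.78935904  0.175446  ] [ 1.79996691e+02  1.84746834e-02 -8.37333558e+00]
```

View pics/wrist3.png

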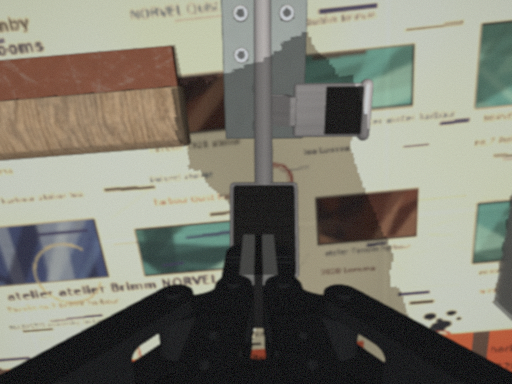

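The fingertips sit over the pad, at px (258,250) against the pad centre at (264,240). I'll shift 2 mm right and press down along the arc.

Request:
jog_arm --pt "0 0.002 0.01" --pt "0 0.002 0.018" --pt "-0.003 0.002 0.026" --pt "-0.006 0.002 0.034" --pt "-0.008 0.002 0.042" --pt "-0.01 0.002 0.05" --pt "-0.012 0.002 0.058" --pt "-0.013 0.002 0.066" --pt "-0.014 0.002 0.074" --pt "-0.0145 0.002 0.082" --pt "-0.0145 0.002 0.09" --pt "-0.0145 0.002 0.096" --spin '[0,0,0,0,0,0,0,0,0,0,0,0]' --hand '[-1,-1,-1,-1,-1,-1,-1,-1,-1,-1,-1,-1]'

```text
time_s: 5.05
ee_pos: [0.4501, -0.068, 0.0386]
tool_rot: [3.141, 0.002, -0.146]
force: [-4.0, 0.6, 5.4]
grip_width: -0.002
```

Request:
jog_arm --pt "0 0 0.006" --pt "0 0 0.012" --pt "0 0 0.017" --pt "0 0 0.017" --spin '[0,0,0,0]' --hand '[-1,-1,-1,-1]'

```text
time_s: 5.55
ee_pos: [0.451, -0.0681, 0.0221]
tool_rot: [3.141, 0.001, -0.146]
force: [-8.3, 0.3, 18.7]
grip_width: 0.005
```

```bash
python3 - <<'E'
from h import *
o=robot.observe(); print(o["time_s"],wp(o["ee_pos"]),o["force"])
cv2.imwrite("pics/wrist4.png",cv2.cvtColor(robot.capture("wrist"),cv2.COLOR_RGB2BGR))
E
```

```text
5.55 [-177.29654509 -151.17035896   22.11989186] [-8.2990436   0.31638091 18.7362858 ]
```

View pics/wrist4.png

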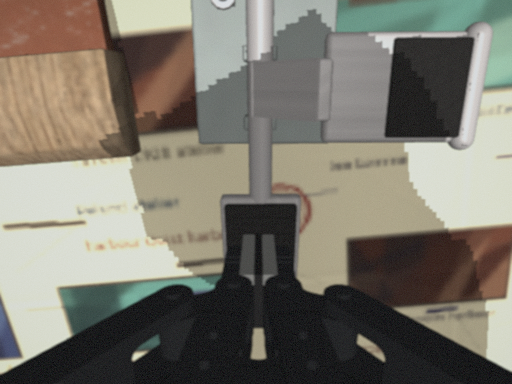

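At the lower stop the force is 18.7 N, and the hook at px (290,88) now lies over the arm. I'll let go and check that it holds.

Request:
jog_arm --pt "0 0 -0.01" --pt "0 0 -0.025" --pt "0 0 -0.05" --pt "0.01 0 -0.09" --pt "0.02 0 -0.13" --pt "0.03 0 -0.16" --pt "0.03 0 -0.16" --spin '[0,0,0,0,0,0,0]' --hand '[-1,-1,-1,-1,-1,-1,-1]'

```text
time_s: 6.48
ee_pos: [0.4827, -0.0727, 0.185]
tool_rot: [-3.141, -0.005, -0.147]
force: [0.4, -0.2, -0.9]
grip_width: -0.001
```

```bash
python3 - <<'E'
from h import *
o=robot.observe(); print(o["time_s"],wp(o["ee_pos"]),o["force"])
a=cv2.cvtColor(robot.capture("wrist"),cv2.COLOR_RGB2BGR); b=cv2.cvtColor(robot.capture("scene"),cv2.COLOR_RGB2BGR)
cv2.imwrite("pics/wrist5.png",a)
b=b[140:250,170:310]; cv2.imwrite('pics/scene5z.png',cv2.resize(b,None,fx=5.4,fy=5.4,interpolation=cv2.INTER_CUBIC))
E
```

```text
6.475 [-145.30829248 -151.03750085  184.95394163] [ 0.37409002 -0.21752535 -0.8994331 ]
```

View pics/wrist5.png

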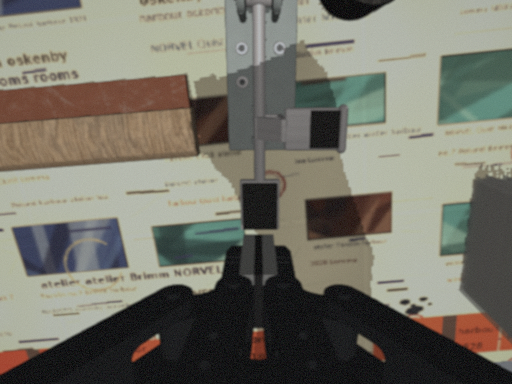

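View pics/scene5z.png

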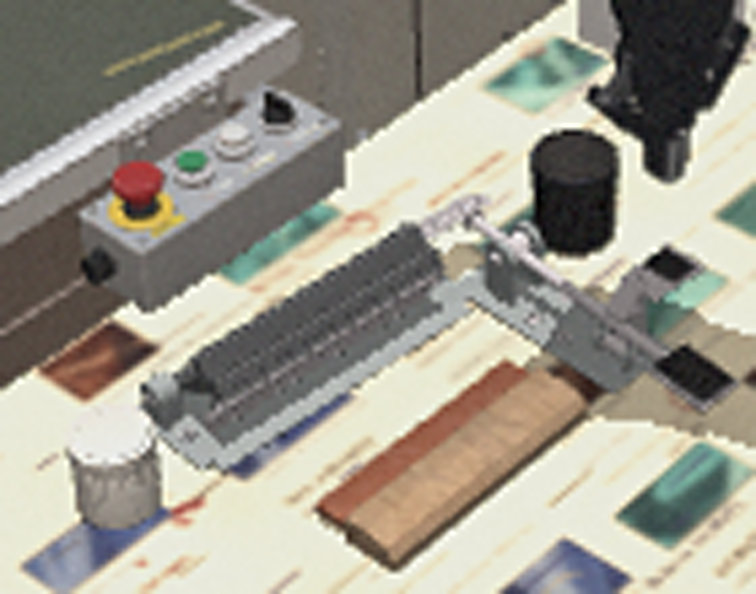

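The catch holds: the pad is down at px (260,203) and the flap is raised. The tips open stand farther back, so I'll check how far using the first wrist picture.

```bash
python3 - <<'E'
from h import *
# camera rel. to tool is fixed: build with the current pose
o=robot.observe(); m=robot.camera_model("wrist"); M=R.from_euler('xyz',o["tool_rot"]).as_matrix(); p=np.array(o["ee_pos"])
for dz in (0,-.013,-.02):
    for y in (-.057,-.0425,0,.0425):
        for x in (-.011,.011): print(dz,y,x,np.round(proj("wrist",p+M@np.array([x,y,dz]),m)[0],0),end=' ')
    print()
a=cv2.imread('pics/wrist0.png')[220:340,60:460]; cv2.imwrite('pics/w0c.png',cv2.resize(a,None,fx=2,fy=2,interpolation=cv2.INTER_CUBIC))
a=cv2.imread('pics/wrist5.png')[200:320,160:360]; cv2.imwrite('pics/w5c.png',cv2.resize(a,None,fx=4,fy=4,interpolation=cv2.INTER_CUBIC))
E
```

```text
0 -0.057 -0.011 [139. 272.] 0 -0.057 0.011 [134. 229.] 0 -0.0425 -0.011 [169. 272.] 0 -0.0425 0.011 [166. 229.] 0 0 -0.011 [260. 272.] 0 0 0.011 [260. 229.] 0 0.0425 -0.011 [350. 272.] 0 0.0425 0.011 [354. 229.] 
-0.013 -0.057 -0.011 [129. 288.] -0.013 -0.057 0.011 [123. 242.] -0.013 -0.0425 -0.011 [162. 288.] -0.013 -0.0425 0.011 [158. 242.] -0.013 0 -0.011 [260. 288.] -0.013 0 0.011 [260. 242.] -0.013 0.0425 -0.011 [358. 288.] -0.013 0.0425 0.011 [362. 242.] 
-0.02 -0.057 -0.011 [123. 297.] -0.02 -0.057 0.011 [116. 249.] -0.02 -0.0425 -0.011 [157. 297.] -0.02 -0.0425 0.011 [153. 249.] -0.02 0 -0.011 [260. 297.] -0.02 0 0.011 [260. 249.] -0.02 0.0425 -0.011 [362. 297.] -0.02 0.0425 0.011 [367. 249.]
```

View pics/w0c.png

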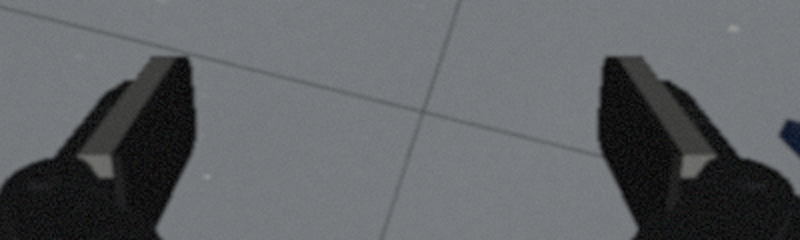

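View pics/w5c.png

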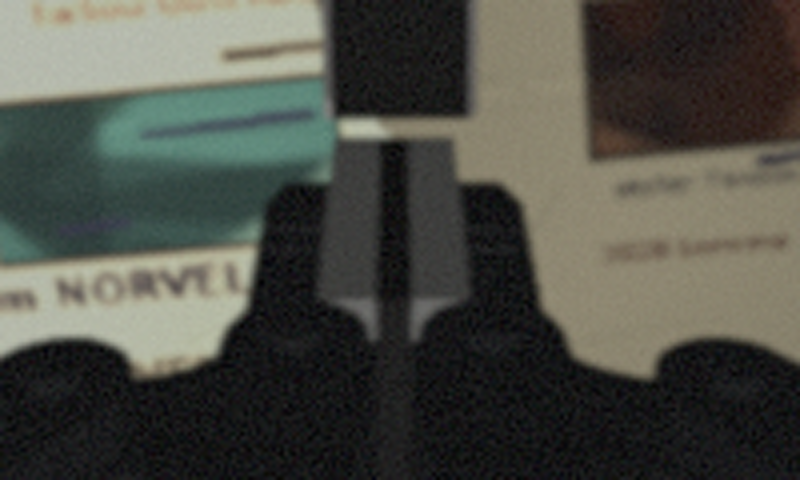

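```bash
python3 - <<'E'
from h import *
togo(pw(-176,2,60),-8.4); print(pw(-176,2,0))
for n in ("blow tip",): print(onz("top",(168,234),.01))
E
```

```text
now [ 0.4809 -0.0726  0.1826] yaw -8.38 -> delta [-0.0289 -0.1532  0.1225] spin 0.02
[0.47468024 0.08318916 0.        ]
[0.45706119 0.28044451 0.01      ]
```

Request:
jog_arm --pt "-0.01 -0.05 0.0" --pt "-0.02 -0.1 0.0" --pt "-0.029 -0.153 0.0" --pt "-0.029 -0.153 0.05" --pt "-0.029 -0.153 0.1" --pt "-0.029 -0.153 0.14" --pt "-0.029 -0.153 0.16" --pt "-0.029 -0.153 0.17" --pt "-0.029 -0.153 0.17" --spin '[0,0,0,0,0,0,0,0,0]' --hand '[1,1,1,1,1,1,1,1,1]'

```text
time_s: 7.7
ee_pos: [0.4741, 0.0832, 0.012]
tool_rot: [3.141, 0.001, -0.146]
force: [0.2, 0.2, 0.2]
grip_width: 0.997
```

```bash
python3 - <<'E'
from h import *
o=robot.observe(); print(o["time_s"],wp(o["ee_pos"]),o["force"])
a=cv2.cvtColor(robot.capture("wrist"),cv2.COLOR_RGB2BGR)
cv2.imwrite("pics/wrist6.png",a)
E
```

```text
7.7 [-176.5691294     1.89804965   11.96024323] [0.18969708 0.23563915 0.1821157 ]
```

View pics/wrist6.png

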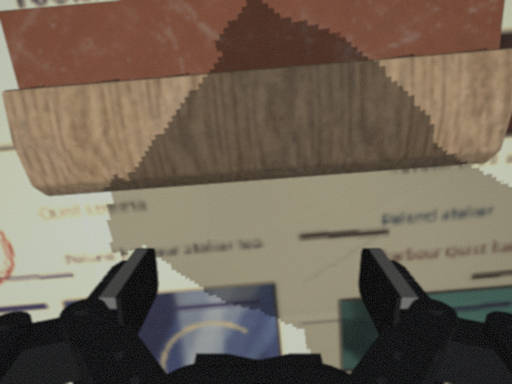

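The fingers straddle at px (140,250) and (375,250), clear behind the back face at row 190. I'll lower carefully.

Request:
jog_arm --pt "0 0 0.006" --pt "0 0 0.012" --pt "0 0 0.017" --pt "0 0 0.017" --spin '[0,0,0,0]' --hand '[1,1,1,1]'

```text
time_s: 8.25
ee_pos: [0.4744, 0.0831, -0.0051]
tool_rot: [3.141, 0.001, -0.146]
force: [0.3, 0.3, -0.2]
grip_width: 0.999
```

Request:
jog_arm --pt "0.006 0 0" --pt "0.012 0 0" --pt "0.017 0 0" --pt "0.021 0 0" --pt "0.025 0 0" --pt "0.029 0 0" --pt "0.033 0 0" --pt "0.037 0 0" --pt "0.041 0 0" --pt "0.045 0 0" --pt "0.045 0 0" --spin '[0,0,0,0,0,0,0,0,0,0,0]' --hand '[1,1,1,1,1,1,1,1,1,1,1]'

```text
time_s: 9.62
ee_pos: [0.5195, 0.0765, -0.0047]
tool_rot: [-3.141, -0.0, -0.146]
force: [-0.5, 0.1, -0.4]
grip_width: 1.0
```

```bash
python3 - <<'E'
from h import *
o=robot.observe(); print(o["time_s"],wp(o["ee_pos"]),o["force"])
np.save('wm7.npy',robot.camera_model("wrist"),allow_pickle=True)
a=cv2.cvtColor(robot.capture("wrist"),cv2.COLOR_RGB2BGR)
cv2.imwrite("pics/wrist7.png",a)
b=cv2.cvtColor(robot.capture("top"),cv2.COLOR_RGB2BGR)
cv2.imwrite("pics/top7.png",b)
b=b[130:245,190:340]; cv2.imwrite('pics/top7z.png',cv2.resize(b,None,fx=5.2,fy=5.2,interpolation=cv2.INTER_CUBIC))
E
```

```text
9.625 [-130.63465591    1.91514438   -4.67318393] [-0.53855852  0.1498977  -0.41390394]
```

View pics/wrist7.png

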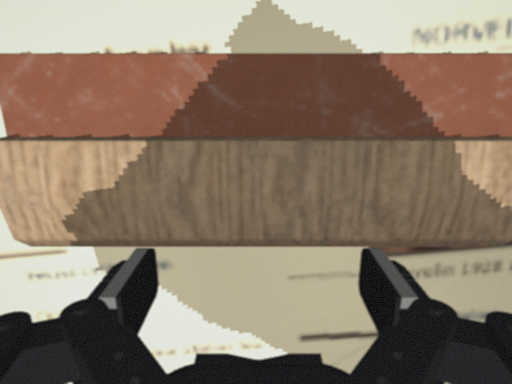

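View pics/top7z.png

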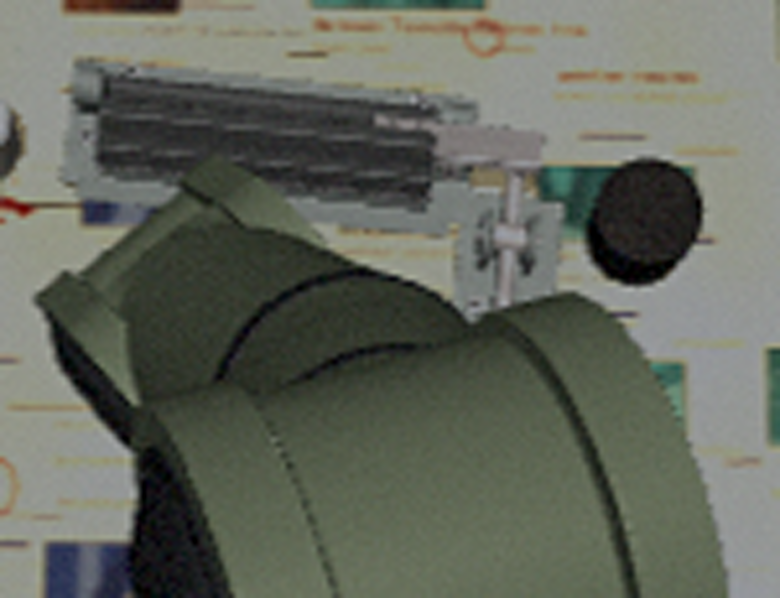

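The squeegee is now square to the tool, with its edges level at rows 53, 138 and 245. I'll check its lateral position from the left blade end.

```bash
python3 - <<'E'
from h import *
m=np.load('wm7.npy',allow_pickle=True).item()
for uv,z in [((6,135),.014),((20,241),.008),((250,53),.014),((250,138),.024),((250,245),.008),((20,54),.014),((490,52),.014)]:
    print(uv,z,np.round(wp(onz("wrist",uv,z,m)),1))
a=cv2.imread('pics/wrist7.png')[40:260,0:120]; cv2.imwrite('pics/w7c.png',cv2.resize(a,None,fx=2.7,fy=2.7,interpolation=cv2.INTER_CUBIC))
E
```

```text
(6, 135) 0.014 [-74.6  94.1  14. ]
(20, 241) 0.008 [-119.5  102.     8. ]
(250, 53) 0.014 [-46.8   5.4  14. ]
(250, 138) 0.024 [-74.1   5.3  24. ]
(250, 245) 0.008 [-121.3    6.     8. ]
(20, 54) 0.014 [-47.1  83.5  14. ]
(490, 52) 0.014 [-46.5 -75.9  14. ]
```

View pics/w7c.png

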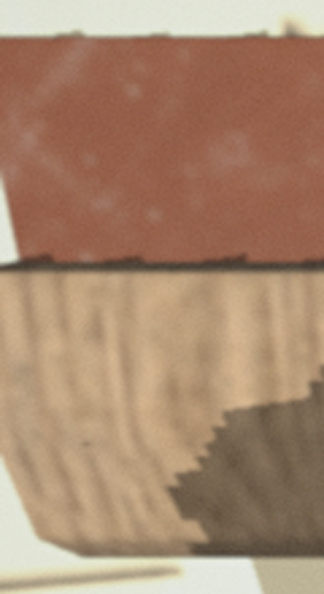

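The lateral offset is about +1 mm. The blade edge is at x = -47, so it has 77 mm to go. I'll push on in.

Request:
jog_arm --pt "0.006 0 0" --pt "0.013 0 0" --pt "0.019 0 0" --pt "0.025 0 0" --pt "0.031 0 0" --pt "0.037 0 0" --pt "0.043 0 0" --pt "0.048 0 0" --pt "0.053 0 0" --pt "0.058 0 0" --pt "0.062 0 0" --pt "0.062 0 0" --spin '[0,0,0,0,0,0,0,0,0,0,0,0]' --hand '[1,1,1,1,1,1,1,1,1,1,1,1]'

```text
time_s: 11.22
ee_pos: [0.5808, 0.0675, -0.0047]
tool_rot: [-3.141, -0.0, -0.146]
force: [-0.1, 0.2, -0.2]
grip_width: 0.998
```

```bash
python3 - <<'E'
from h import *
o=robot.observe(); print(o["time_s"],wp(o["ee_pos"]),o["force"])
np.save('wm8.npy',robot.camera_model("wrist"),allow_pickle=True)
a=cv2.cvtColor(robot.capture("wrist"),cv2.COLOR_RGB2BGR)
cv2.imwrite("pics/wrist8.png",a)
E
```

```text
11.225 [-68.71365743   1.95081396  -4.68541929] [-0.09203488  0.20841782 -0.15967197]
```

View pics/wrist8.png

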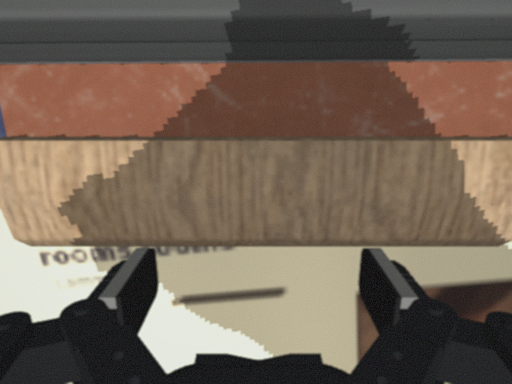

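The blade edge is entering under the flap, with rows parallel. I'll do the last stretch slowly and watch the force.

Request:
jog_arm --pt "0.003 0 0" --pt "0.006 0 0" --pt "0.009 0 0" --pt "0.011 0 0" --pt "0.012 0 0" --pt "0.0125 0 0" --spin '[0,0,0,0,0,0]' --hand '[1,1,1,1,1,1]'

```text
time_s: 12.02
ee_pos: [0.5928, 0.0657, -0.0047]
tool_rot: [3.142, 0.0, -0.146]
force: [-2.0, -0.5, 0.3]
grip_width: 1.0
```

Request:
jog_arm --pt "0.001 0 0" --pt "0.002 0 0" --pt "0.003 0 0" --spin '[0,0,0]' --hand '[1,1,1]'

```text
time_s: 12.4
ee_pos: [0.5947, 0.0653, -0.0049]
tool_rot: [3.141, 0.002, -0.146]
force: [-11.3, 1.6, 7.2]
grip_width: 1.005
```

```bash
python3 - <<'E'
from h import *
o=robot.observe(); print(o["time_s"],wp(o["ee_pos"]),o["force"],o["ft_torque"],np.degrees(o["tool_rot"]))
np.save('wm9.npy',robot.camera_model("wrist"),allow_pickle=True)
a=cv2.cvtColor(robot.capture("wrist"),cv2.COLOR_RGB2BGR)
cv2.imwrite("pics/wrist9.png",a)
b=cv2.cvtColor(robot.capture("scene"),cv2.COLOR_RGB2BGR)
b=b[140:250,170:310]; cv2.imwrite('pics/scene9z.png',cv2.resize(b,None,fx=5.4,fy=5.4,interpolation=cv2.INTER_CUBIC))
E
```

```text
12.4 [-54.67710082   1.88028574  -4.91211964] [-11.2726873    1.60240886   7.20811576] [0.26377232 2.40364458 0.25014331] [ 1.79959781e+02  1.23844750e-01 -8.34488309e+00]
```

View pics/wrist9.png

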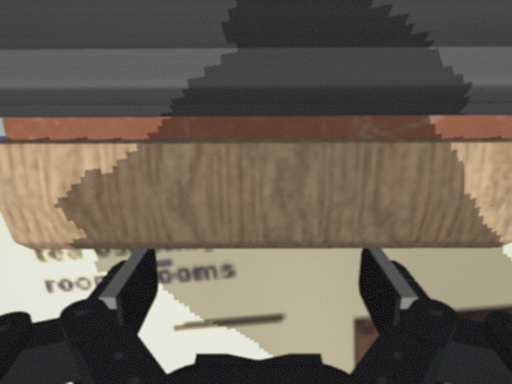

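View pics/scene9z.png

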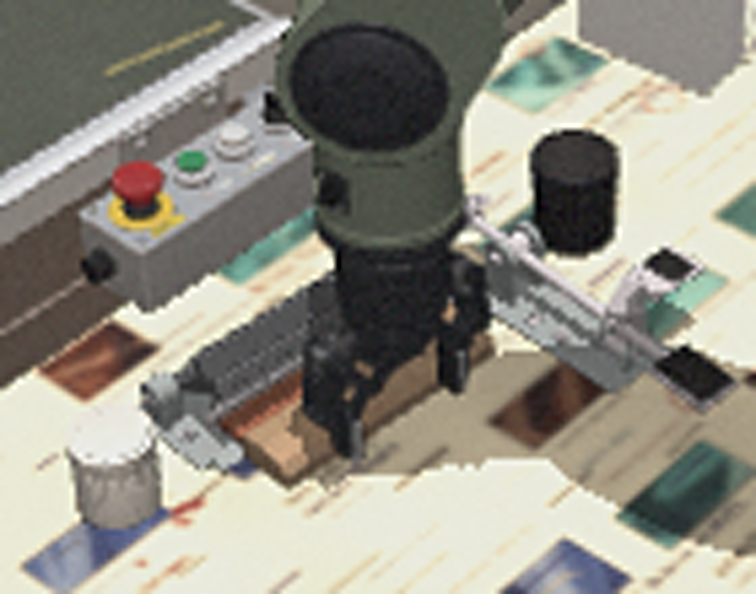

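Request:
jog_arm --pt "0.001 0 0" --pt "0.002 0 0" --pt "0.002 0 0" --pt "0.002 0 0" --spin '[0,0,0,0]' --hand '[1,1,1,1]'

```text
time_s: 13.0
ee_pos: [0.5949, 0.0653, -0.005]
tool_rot: [3.14, 0.005, -0.145]
force: [-21.0, 1.7, 13.4]
grip_width: 1.0
```

```bash
python3 - <<'E'
from h import *
o=robot.observe(); print(o["time_s"],wp(o["ee_pos"]),o["force"],o["ft_torque"],np.degrees(o["tool_rot"]))
E
```

```text
13.0 [-54.42944716   1.82979374  -5.02800022] [-20.95714612   1.68988067  13.35501992] [0.54395378 4.16383581 0.31767679] [179.908397     0.29230728  -8.31249184]
```

It's a hard stop: a 2 mm command moved it only 0.25 mm at 21 N. I'll back off and check the fit.

Request:
jog_arm --pt "-0.006 0 0" --pt "-0.015 0 0" --pt "-0.04 0 0" --pt "-0.04 0 -0.03" --pt "-0.03 0 -0.08" --pt "0.02 0 -0.13" --pt "0.07 0 -0.18" --pt "0.08 0 -0.22" --pt "0.08 0 -0.22" --pt "0.08 0 -0.22" --spin '[0,0,0,0,0,0,0,0,0,0]' --hand '[1,1,1,1,-1,-1,-1,-1,-1,-1]'

```text
time_s: 14.25
ee_pos: [0.6763, 0.0533, 0.2146]
tool_rot: [3.141, 0.0, -0.146]
force: [-0.4, -0.2, -1.2]
grip_width: 0.0
```

```bash
python3 - <<'E'
from h import *
o=robot.observe(); print(o["time_s"],wp(o["ee_pos"]),o["force"])
np.save('wm10.npy',robot.camera_model("wrist"),allow_pickle=True)
a=cv2.cvtColor(robot.capture("wrist"),cv2.COLOR_RGB2BGR)
cv2.imwrite("pics/wrist10.png",a)
cv2.imwrite("pics/wrist10z.png",cv2.resize(a,None,fx=1.5625,fy=1.5625,interpolation=cv2.INTER_CUBIC))
E
```

```text
14.25 [ 27.83813008   1.93154899 214.63580317] [-0.36973623 -0.1550421  -1.22614685]
```

View pics/wrist10z.png

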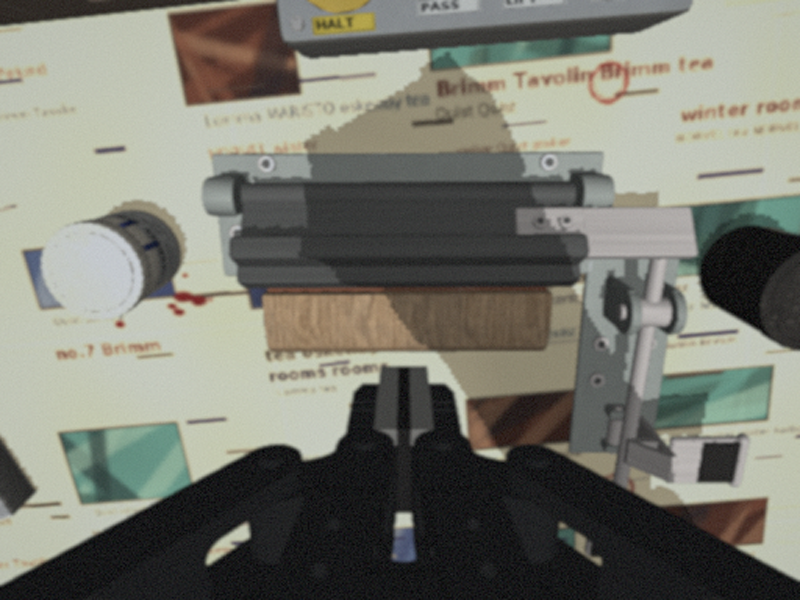

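```bash
python3 - <<'E'
from h import *
m=np.load('wm10.npy',allow_pickle=True).item()
z=lambda x,y:((x+.5)/1.5625-.5,(y+.5)/1.5625-.5)
W=lambda x,y,h:np.round(wp(onz("wrist",z(x,y),h/1000,m)),1)
print("joint L,R",W(264,293,24),W(552,293,24)); print("back L,R",W(267,350,18),W(548,348,18))
print("plate back",W(213,155,4.5),W(604,152,4.5)); print("hinge knobs",W(203,196,26),W(614,192,26),"flap raised front",W(240,284,36),W(582,284,36))
print("tab",W(690,439,54),W(743,436,54),W(741,482,54),W(690,482,54))
E
```

```text
joint L,R [ 1.3 93.2 24. ] [  1.4 -93.7  24. ]
back L,R [-41.1  95.9  18. ] [-39.6 -95.8  18. ]
plate back [ 87.3 124.2   4.5] [  89.2 -124.8    4.5]
hinge knobs [ 63.9 125.4  26. ] [  66.4 -125.8   26. ] flap raised front [ 10.8 104.5  36. ] [  10.8 -108.4   36. ]
tab [ -87.7 -181.8   54. ] [ -85.5 -215.5   54. ] [-120.  -220.5   54. ] [-120.  -186.8   54. ]
```

Measured, the stock front is at x = 1.4 (2 when home) and y is within 0.3 mm. I'll check squareness with fitted edges, squeegee against press.

```bash
python3 - <<'E'
from h import *
m=np.load('wm10.npy',allow_pickle=True).item()
g=cv2.GaussianBlur(cv2.imread('pics/wrist10.png'),(0,0),0.8).astype(float)
def edge(name,u0,u1,vm,h,hw=4,ch=None,skip=()):
    I=g.mean(2) if ch is None else g[:,:,ch]
    pts=[]
    for u in range(u0,u1):
        v0=vm(u) if callable(vm) else vm
        vs=np.arange(int(v0-hw),int(v0+hw)+1); d=np.abs(np.gradient(I[vs,u]))
        k=d.argmax()
        if 0<k<len(d)-1:
            a,b,c=d[k-1:k+2]; pts.append((u,vs[k]+.5*(a-c)/(a-2*b+c)))
    pts=np.array(pts); p=np.polyfit(pts[:,0],pts[:,1],1)
    for _ in range(4):
        r=pts[:,1]-np.polyval(p,pts[:,0]); s=max(.15,1.5*np.median(abs(r))); k=abs(r)<s; p=np.polyfit(pts[k,0],pts[k,1],1)
    A=wp(onz("wrist",(u0,np.polyval(p,u0)),h/1000,m)); B=wp(onz("wrist",(u1,np.polyval(p,u1)),h/1000,m))
    print(name,"n",k.sum(),"/",len(pts),"rms",round(np.std((pts[:,1]-np.polyval(p,pts[:,0]))[k]),2),np.round(A,1),np.round(B,1),"rel yaw",round(np.degrees(np.arctan2(-(A-B)[0],(A-B)[1])),2))
edge("plate back",142,380,98,4.5)
edge("hinge top",160,365,117,31)
edge("flap upper",160,325,150,45)
edge("flap front low",160,365,182,40)
edge("sq joint",172,350,187.5,24,3)
edge("sq back",175,348,223.5,12)
E
python3 - <<'E'
import cv2
a=cv2.imread('pics/wrist10.png')[90:235,120:400]; cv2.imwrite('pics/w10c.png',cv2.resize(a,None,fx=2.8,fy=2.8,interpolation=cv2.INTER_CUBIC))
E
```

```text
plate back n 144 / 218 rms 0.18 [ 87.9 118.3   4.5] [  90.2 -118.4    4.5] rel yaw 0.57
hinge top n 133 / 165 rms 0.07 [72.7 94.4 31. ] [ 73.6 -97.1  31. ] rel yaw 0.28
flap upper n 100 / 157 rms 0.53 [42.  93.1 45. ] [ 46.5 -58.7  45. ] rel yaw 1.68
flap front low n 154 / 205 rms 0.87 [12.2 96.9 40. ] [   9.5 -100.3   40. ] rel yaw -0.79
sq joint n 122 / 177 rms 0.07 [-0.  90.1 24. ] [  1.4 -90.5  24. ] rel yaw 0.46
sq back n 98 / 160 rms 0.08 [-45.2  93.   12. ] [-43.8 -95.   12. ] rel yaw 0.43
```

View pics/w10c.png

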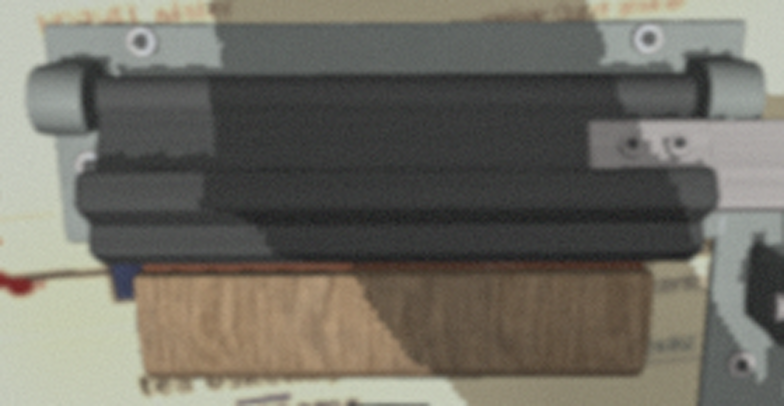

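```bash
python3 - <<'E'
from h import *
m=np.load('wm10.npy',allow_pickle=True).item()
z=lambda x,y:(120+(x+.5)/2.8-.5,90+(y+.5)/2.8-.5)
W=lambda x,y,h:np.round(wp(onz("wrist",z(x,y),h/1000,m)),1)
print("L knob top/bot",W(60,62,26),W(55,134,26),"R",W(735,58,26),W(735,122,26))
print("joint L R",W(145,273,24),W(640,272,24)); print("rod",W(150,77,26),W(150,110,26),W(600,77,26),W(600,110,26))
E
```

```text
L knob top/bot [ 76.4 113.3  26. ] [ 52.1 117.4  26. ] R [  77.8 -114.4   26. ] [  56.3 -116.7   26. ]
joint L R [ 1.5 90.5 24. ] [  1.9 -88.7  24. ]
rod [71.5 83.2 26. ] [60.4 84.  26. ] [ 71.5 -69.3  26. ] [ 60.4 -70.1  26. ]
```

The hinge rod centre measures x = 66.0 and the stock front 1.5–1.9 (2 expected). The squeegee's yaw matches the press within 0.15°, so the blade is home and square. Next is the catch tab. I'll press a little outboard so the rising lever clears the gripper.

```bash
python3 - <<'E'
from h import *
togo(pw(-98,-211,75),-8.4)
E
```

```text
now [0.676  0.0533 0.2142] yaw -8.36 -> delta [-0.1255  0.2127  0.1395] spin 0.04
```

Request:
jog_arm --pt "-0.025 0.045 0.0" --pt "-0.05 0.09 0.0" --pt "-0.08 0.135 0.0" --pt "-0.105 0.18 0.0" --pt "-0.125 0.212 0.02" --pt "-0.125 0.212 0.06" --pt "-0.125 0.212 0.1" --pt "-0.125 0.212 0.13" --pt "-0.125 0.212 0.138" --pt "-0.125 0.212 0.138" --spin '[0,0,0,0,0,0,0,0,0,0]' --hand '[-1,-1,-1,-1,-1,-1,-1,-1,-1,-1]'

```text
time_s: 15.55
ee_pos: [0.5221, -0.1379, 0.0772]
tool_rot: [-3.141, 0.001, -0.146]
force: [0.5, -0.1, 0.1]
grip_width: -0.001
```

```bash
python3 - <<'E'
from h import *
o=robot.observe(); print(o["time_s"],wp(o["ee_pos"]),o["force"])
cv2.imwrite("pics/wrist11.png",cv2.cvtColor(robot.capture("wrist"),cv2.COLOR_RGB2BGR))
E
```

```text
15.55 [ -96.81644332 -209.8414317    77.24743349] [ 0.54755766 -0.14164128  0.1263683 ]
```

View pics/wrist11.png

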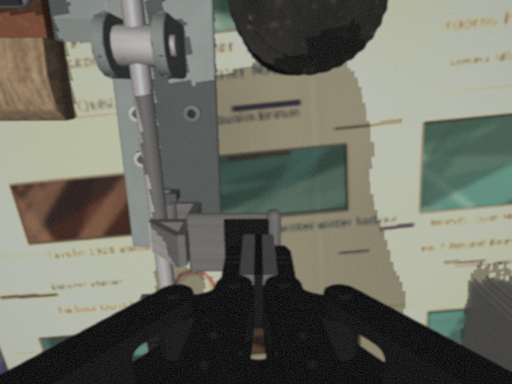

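The tip at px (258,235) is over the black part of the tab and close to its outer lip (272). I'll shift 3 mm inwards and press.

Request:
jog_arm --pt "0.003 -0.003 0.01" --pt "0.003 -0.003 0.02" --pt "0.003 -0.003 0.027" --pt "0.003 -0.003 0.034" --pt "0.003 -0.003 0.04" --pt "0.003 -0.003 0.045" --pt "0.003 -0.003 0.05" --spin '[0,0,0,0,0,0,0]' --hand '[-1,-1,-1,-1,-1,-1,-1]'

```text
time_s: 16.48
ee_pos: [0.5254, -0.1384, 0.0272]
tool_rot: [3.139, 0.0, -0.148]
force: [-2.8, -19.8, 7.4]
grip_width: 0.002
```

```bash
python3 - <<'E'
from h import *
o=robot.observe(); print(o["time_s"],wp(o["ee_pos"]),o["force"])
cv2.imwrite("pics/wrist12.png",cv2.cvtColor(robot.capture("wrist"),cv2.COLOR_RGB2BGR))
E
```

```text
16.475 [ -93.42048755 -209.75860884   27.21494905] [ -2.78104603 -19.78079823   7.36478876]
```

View pics/wrist12.png

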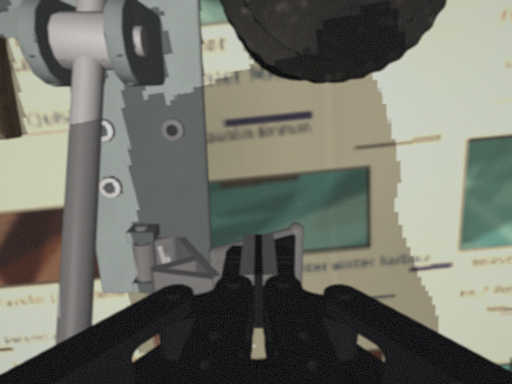

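The lever arm has swung up, and the bar now passes clear at px (80,250). There is a 20 N side load from the tilted catch, so I'll lift off straight away, drifting slightly outward.

Request:
jog_arm --pt "0 0.003 -0.012" --pt "0 0.003 -0.03" --pt "0 0.003 -0.06" --pt "0 0.003 -0.1" --pt "0 0.003 -0.15" --pt "0 0.0 -0.19" --pt "0 0.0 -0.19" --spin '[0,0,0,0,0,0,0]' --hand '[-1,-1,-1,-1,-1,-1,-1]'

```text
time_s: 17.4
ee_pos: [0.5271, -0.1353, 0.2211]
tool_rot: [3.141, -0.006, -0.146]
force: [-1.1, -0.1, -0.4]
grip_width: -0.001
```

```bash
python3 - <<'E'
from h import *
o=robot.observe(); print(o["time_s"],wp(o["ee_pos"]),o["force"])
cv2.imwrite("pics/wrist13.png",cv2.cvtColor(robot.capture("wrist"),cv2.COLOR_RGB2BGR))
b=cv2.cvtColor(robot.capture("scene"),cv2.COLOR_RGB2BGR)
b=b[140:250,170:310]; cv2.imwrite('pics/scene13z.png',cv2.resize(b,None,fx=5.4,fy=5.4,interpolation=cv2.INTER_CUBIC))
E
```

```text
17.4 [ -92.17889391 -206.4805191   221.09792816] [-1.05171839 -0.08201263 -0.42062659]
```

View pics/wrist13.png

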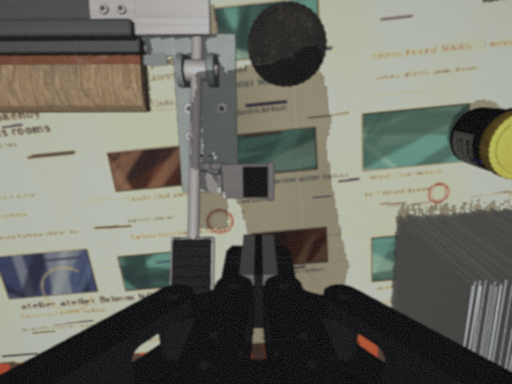

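View pics/scene13z.png

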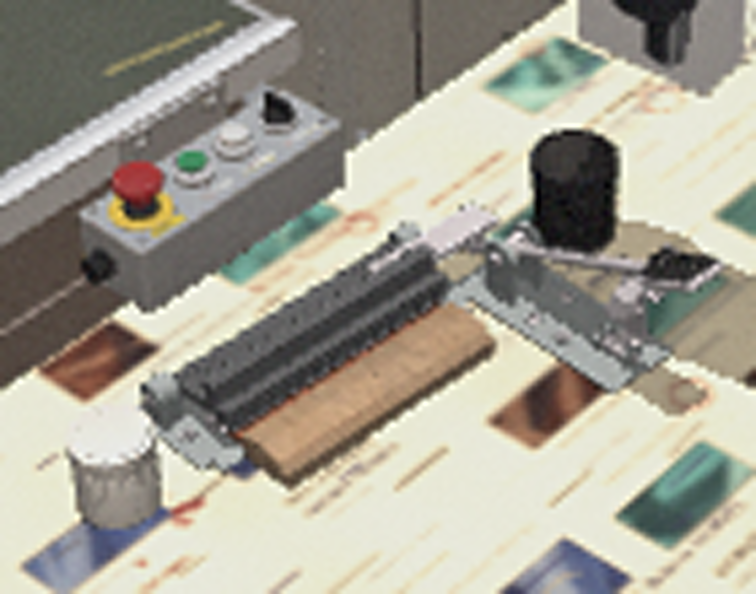

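The lever is up and the flap is down on the blade. I'll take one final overhead look to confirm nothing shifted.

Request:
jog_arm --pt "0.03 -0.045 0.0" --pt "0.06 -0.09 0.0" --pt "0.09 -0.135 0.0" --pt "0.11 -0.18 0.0" --pt "0.12 -0.208 0.0" --pt "0.12 -0.208 0.0" --pt "0.12 -0.208 0.0" --spin '[0,0,0,0,0,0,0]' --hand '[-1,-1,-1,-1,-1,-1,-1]'

```text
time_s: 18.38
ee_pos: [0.6742, 0.0519, 0.2163]
tool_rot: [3.141, 0.002, -0.146]
force: [0.1, -0.0, 0.3]
grip_width: -0.0
```

```bash
python3 - <<'E'
from h import *
o=robot.observe(); print(o["time_s"],wp(o["ee_pos"]),o["force"])
m=robot.camera_model("wrist")
a=cv2.cvtColor(robot.capture("wrist"),cv2.COLOR_RGB2BGR); cv2.imwrite("pics/wrist14.png",a)
c=cv2.cvtColor(robot.capture("scene"),cv2.COLOR_RGB2BGR); cv2.imwrite("pics/scene14.png",c)
np.save('wm14.npy',m,allow_pickle=True)
cv2.imwrite('pics/w14c.png',cv2.resize(a[60:245,100:400],None,fx=2.6,fy=2.6,interpolation=cv2.INTER_CUBIC))
d=cv2.absdiff(cv2.GaussianBlur(c,(0,0),1),cv2.GaussianBlur(cv2.imread('pics/scene0.png'),(0,0),1)).max(2)
cv2.imwrite('pics/diff14.png',np.hstack([c[100:340,100:420],cv2.cvtColor(np.minimum(d*4.,255).astype(np.uint8)[100:340,100:420],cv2.COLOR_GRAY2BGR)]))
E
```

```text
18.375 [2.59404513e+01 1.65896610e-01 2.16345901e+02] [ 0.07080452 -0.02860617  0.3425771 ]
```

View pics/w14c.png

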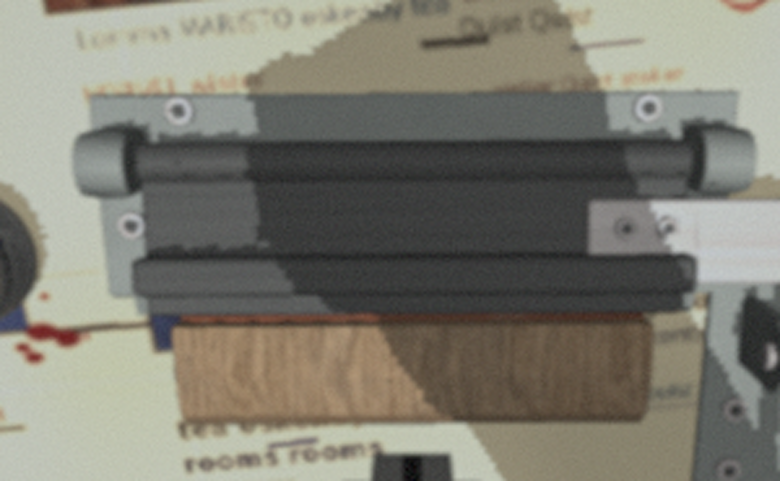

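View pics/diff14.png

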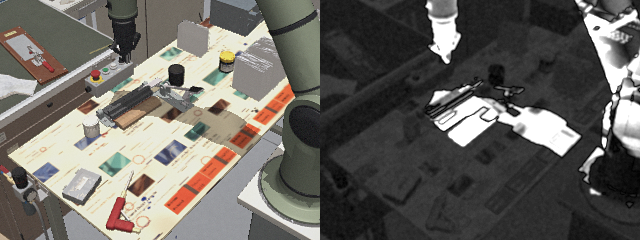

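```bash
python3 - <<'E'
from h import *
m=np.load('wm14.npy',allow_pickle=True).item()
z=lambda x,y:(100+(x+.5)/2.6-.5,60+(y+.5)/2.6-.5)
W=lambda x,y,h:np.round(wp(onz("wrist",z(x,y),h/1000,m)),1)
print("joint",W(176,325,24),W(650,323,24),"rod",W(180,143,26),W(180,181,26),W(600,142,26),W(600,180,26),"plate back",W(90,96,4.5),W(740,93,4.5))
robot.finish_job()
E
```

```text
joint [ 1.6 93.1 24. ] [  2.4 -92.3  24. ] rod [71.6 85.7 26. ] [57.8 86.8 26. ] [ 71.9 -68.1  26. ] [ 58.1 -68.9  26. ] plate back [ 87.5 124.4   4.5] [  88.6 -125.1    4.5]
the job is handed in; nothing more can be done
```

The squeegee is put away in the press and the job is handed in, at about 18.5 s of the 61 s allowed.

**What I did**
- I pressed the lever pad to its lower stop and let go. The pictures showed the catch holding the arm and the flap raised.
- With the two open fingertips on the wooden back, I pushed the squeegee square and then in under the flap. It met a hard stop: a further 2 mm of command moved it only 0.25 mm, at 21 N.
- I backed off, pressed the catch tab with shut fingers, and moved clear.

**Last checks**
- **Lever and flap:** the lever is back up, the catch has sprung in, and the flap lies on the blade.
- **Blade position:** the front of the wooden stock measures x = 1.6 to 2.4 mm (2.0 when fully home), with the squeegee's middle within 0.5 mm of the flap's middle.
- **Squareness:** before I released the catch, its angle was within about 0.2° of the press edges. Afterwards it measured about the same.
- **Other objects:** comparing the scene camera's first and last pictures, I saw only the squeegee, the press, the arm and its shadow change.
- **Robot:** it touches nothing, and the force reading is about 0.

**What disagreed**
- **Side load at the tab:** the tilted catch pushed sideways on the fingers with about 20 N while the tab was down. That is below the limit, and I lifted off at once.
- **Press angle:** my estimates of the press's angle differed by about 0.5° between edges, so I judged squareness from the squeegee against the press in the same picture.

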